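Cycle the bench spring tester and hold it at the red mark

TASK

Check the spring in the bench tester: by its orange handle, draw the drawbar out until the black pointer stands over the yellow clip and pause there for a good second, then ease it back fully home without letting it snap. Then draw it out again until the pointer stands over the red clip and keep it there: you finish still gripping the handle, holding the pull at the red clip. Leave both clips and the other things on the bench where they are.

Things in the scene. Friction and masses are not known exactly. Their poses are not given: they have to be found in the camera images.
- tester: spring tester fixed to the bench: plywood base 18 mm thick, spanning x -260 to +200, y -85 to +85 mm; blue spring housing x 0 to 175 mm, 70 mm wide, top 84 mm above the bench. Origin on the bench surface under the middle of the housing's front face; z up. The drawbar is pulled out along the tester's own -x (roughly towards the robot); +y is the yellow clip's side
- drawbar (a joint): how far the spring-loaded drawbar is pulled out (m): 0 fully home against its stop, 0.14 at the end; it grows along the tester's -x. The spring always pulls it home: about 3 N at 0, rising by 90 N/m to about 14 N at 0.12. It returns quickly if let go
- handle: orange upright round post on the drawbar, 23 mm diameter above a 28 mm foot, 80 mm tall, from 65 to 145 mm above the bench; it moves with the drawbar. Origin at the centre of its foot, 65 mm above the bench (75 mm ahead of the housing, tester x = -75 mm, when home). It swivels stiffly about its own axis; grip it from above at any yaw
- handle_grip (a point): the point to grip on the handle: on the post's axis, 58 mm above its foot, 123 mm above the bench, 22 mm below its top
- pointer (a point): middle of the black pointer, a thin blade 3 mm thick lying across the drawbar (138 mm along the tester's y), 55 mm behind the handle's axis (towards the housing), passing over both clips; its centre is 50 mm above the bench
- yellow_clip (a joint): where the yellow clip is set on its rail (m): the drawbar value at which the pointer stands exactly over the clip's middle. From 0.045 to 0.115
- red_clip (a joint): the same for the red clip, on the other rail; may be nearer or farther than the yellow one
- yellow_mark (a point): middle of the top of the yellow clip (12 mm wide along the rail, 32 mm across), on the rail at tester y = +55 mm, 43 mm above the bench
- red_mark (a point): middle of the top of the red clip (same size), on the rail at tester y = -55 mm, 43 mm above the bench
- bolt_jar: glass jar of bolts with red lid, 67 mm diameter, 97 mm tall; stands beside the tester on the yellow clip's side; origin at the centre of its underside
- paint_tin: paint tin with green label, 84 mm diameter, 110 mm tall; stands beside the tester on the red clip's side; origin at the centre of its underside
- wrench: steel wrench lying at the right of the bench; origin at the centre of its underside
- hammer: hammer lying at the left of the bench; origin at the centre of its underside
- screwdriver: red-handled screwdriver lying at the left of the bench; origin at the centre of its underside
- jam_jar: glass jar with brass lid, 68 mm diameter, 100 mm tall, at the right of the bench; origin at the centre of its underside

How it is judged:
By the outcome, as a careful person would: the job done as asked, in the order asked, and still so for the second after the job is handed in, while the arm keeps its last pose, push and grip.
It also fails if it takes over 45 s, if anything falls off the work surface, if the arm or the gripper's body presses on something with over 40 N, if the wrist force passes 120 N, or if a joint passes its speed limit or range.

ROBOT

A 6-joint arm with a two-finger parallel gripper is mounted at the origin on the work surface. World frame = base frame: x ahead of the robot, y to its left, z up, the work surface at z = 0. Lengths are in m, angles in rad, forces in N, time in s.
With the tool pointing down it reaches from about 0.35 to 0.775 m from the base axis. Payload 7.3 kg.
Tool frame: the origin (TCP) lies at the centre of the arm's flange, where the gripper is bolted on; the fingertips stand 178 mm ahead of it and the grasp point (between the pads) lies 159 mm ahead of it; z points along the fingers, y is the line along which they close (so a half turn about z gives the same grasp; the last joint's range is limited). The gripper opens to 92 mm and grips with 3 to 60 N. Pads are 19 mm wide; open, the fingers measure 130 mm over their backs; the gripper's body (75 mm by 190 mm) begins 47 mm behind the grasp point.
Start: joints at [1.133, 0.342, 1.524, -0, 1.275, -0.146], TCP at [0.151, 0.503, 0.405] pointing down, gripper open.
Joint ranges: [-2.53, 2.53], [-0.77, 2.02], [0.04, 2.7], [-1, 4.14], [0.28, 2.66], [-3.11, 3.11]. Speed limits (rad/s): [2.57, 2.57, 3.14, 3.14, 3.14, 3.14].

INTERFACE

Orientations are given as [roll, pitch, yaw] about the fixed x, y, z axes, in that order (R = Rz(yaw) Ry(pitch) Rx(roll)).
In Python, from cell import robot gives the robot as it stands.
- The arm moves only by the shell command python3 -m pendant 'ROWS' [OPENING] [FORCE]. ROWS is a JSON list of rows, 1 to 8 of them, each of 6 numbers: dx, dy, dz in m, then a rotation vector rx, ry, rz in rad; each row shifts and turns the commanded pose from where the row before left it, along the tool's axes as they then stand; what a row does not reach is not made up. A row lasts 1/12 s, in which the tool goes at most 0.0417 m and 0.125 rad, less where a joint would pass 70% of its speed; a pose out of reach is approached as far as the arm can. OPENING is the finger opening in m, set as the command begins (- or left out keeps the last). The fingers move at their own pace and stop on an object; FORCE is the grip in N (left out, the last holds). Time passes only in rows, so rows that do not move let the fingers close. It prints the time, the measured TCP pose, the force, the opening and the grip force at its end.
- robot.observe(): the state, without advancing time (a new reading comes with each control period).
- robot.read_camera(name): name is "side" or "top" or "wrist"; returns a dict with "image" (480x640x3 uint8, red, green, blue), "fx", "fy", "cx", "cy" (pixels), "pose" (4x4, takes a point from camera to world coordinates). Camera axes: x right, y down, z forward; pixel columns grow to the right and rows downward; lengths in m; the calibration is good to about 2 mm. The wrist camera is an equidistant fisheye: a pixel r from the principal point sees the ray r / f radians off the axis. A picture is of the moment at which its call begins. There is no depth.
- robot.hand_in(): hands the job in; it is judged then, once.
The state is a dict: "time": time; "qpos": joint angles; "qvel": joint speeds; "joint_efforts": joint torques, N m; "tool_pos": TCP position; "tool_rot": TCP orientation; "contact_force": force on the tool from outside, world axes, zero at the start; "torque": the same for the moment, N m; "opening": finger opening in m; "grip_force": force on a finger pad.
Only numpy, scipy, OpenCV 4.12 (cv2) and the standard library are available. Lean on these libraries where they do the work, as an engineer would, in place of code of your own. Each camera call takes 0.05 s, during which the arm holds its last target. There are 200 camera calls.

## Working session

There is one attempt and no reset: what is moved stays moved. The work goes in short steps, Python scripts to look and compute and a shell command to move; the robot and the scene stay as the last step left them, time stands still between calls to the robot, and variables do not carry over. Pictures are saved under pics/ and viewed, at most 10 in all, crops included, and the job is handed in when it is done.

```bash
mkdir -p pics; ls; python3 - <<'E'
from cell import robot
import cv2,numpy as np
s=robot.observe();print(s['time'],s['tool_pos'],s['tool_rot'],s['opening'])
for n in("top","side"):
    c=robot.read_camera(n);cv2.imwrite(f'pics/{n}0.png',c['image'][...,::-1]);print(n,c['fx'],c['cx'],c['cy'],np.round(c['pose'],3).tolist())
E
```

```text
pics
0.0 [0.15095287 0.50268546 0.40405618] [-3.14009514e+00 -1.68575394e-04  2.84984192e+00] 0.09174397260775996
top 510.58491438924443 321.4722088885598 237.69176419990555 [[-0.011, -0.991, 0.135, 0.38], [-1.0, 0.011, 0.004, 0.071], [-0.006, -0.135, -0.991, 1.497], [0.0, 0.0, 0.0, 1.0]]
side 496.0925545974917 324.84738598300794 234.5203892215095 [[0.725, -0.464, 0.51, -0.107], [-0.689, -0.486, 0.537, -0.631], [-0.001, -0.74, -0.672, 0.939], [0.0, 0.0, 0.0, 1.0]]
```

View pics/top0.png

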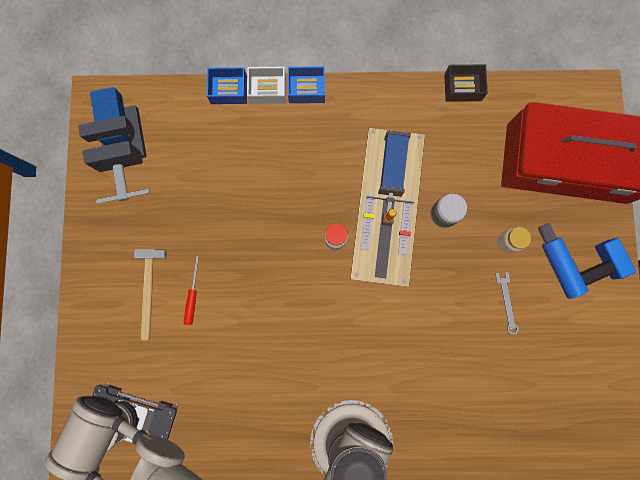

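View pics/side0.png

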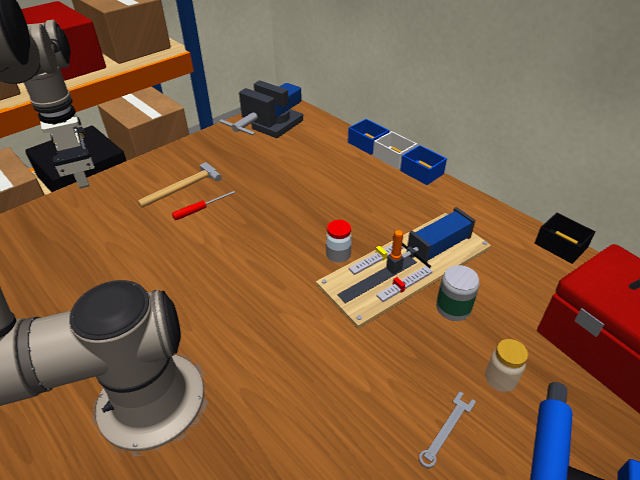

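Top view: the tester is at about (388,207), with the yellow clip at (369,215), the red clip at (405,233) and the orange handle at (390,215). The bolt jar (336,236) and paint tin (450,210) stand either side. The side view shows the same things.

```bash
cat > h.py <<'E'
from cell import robot
import cv2,numpy as np
def ray(c,u,v):
    d=np.array([(u-c['cx'])/c['fx'],(v-c['cy'])/c['fy'],1.]);T=np.array(c['pose']);return T[:3,3],T[:3,:3]@d
def onz(c,u,v,z):
    o,d=ray(c,u,v);return o+d*(z-o[2])/d[2]
def proj(c,p):
    T=np.array(c['pose']);q=T[:3,:3].T@(np.array(p)-T[:3,3]);return q[0]/q[2]*c['fx']+c['cx'],q[1]/q[2]*c['fy']+c['cy']
def tri(a,pa,b,pb):
    o1,d1=ray(a,*pa);o2,d2=ray(b,*pb)
    t=np.linalg.lstsq(np.c_[d1,-d2],o2-o1,rcond=None)[0];p,q=o1+d1*t[0],o2+d2*t[1];return (p+q)/2,np.linalg.norm(p-q)
def mask(c,lo,hi,box):
    m=cv2.inRange(cv2.cvtColor(c['image'],cv2.COLOR_RGB2HSV),lo,hi);k=np.zeros_like(m);x0,y0,x1,y1=box;k[y0:y1,x0:x1]=m[y0:y1,x0:x1]
    n,l,st,ce=cv2.connectedComponentsWithStats(k);i=1+np.argmax(st[1:,4]);return (l==i),st[i],ce[i]
R={'yellow':((24,150,120),(34,255,255)),'red':((0,190,100),(6,255,255)),'orange':((9,170,90),(19,255,255))}
E
python3 - <<'E'
from h import *
t=robot.read_camera('top');s=robot.read_camera('side')
tb=(345,125,430,290);sb=(355,195,490,330)
P={}
for k,(lo,hi) in R.items():
    tt=(360,205,400,225) if k=='orange' else tb
    ss=(380,225,410,275) if k=='orange' else sb
    a=mask(t,lo,hi,tt);b=mask(s,lo,hi,ss)
    p,e=tri(t,a[2],s,b[2]);print(k,a[1],a[2].round(1),b[1],b[2].round(1),p.round(4),e.round(4), onz(t,*a[2],.04).round(4),onz(s,*b[2],.04).round(4))
# plywood
m,st,ce=mask(t,(12,30,170),(28,130,255),tb)
h=cv2.convexHull(np.argwhere(m)[:,::-1].astype(np.int32));q=cv2.approxPolyDP(h,6,True)[:,0];print(st,q.tolist())
W=np.array([onz(t,*x,.018)[:2] for x in h[:,0]],np.float32);print(cv2.minAreaRect(W));print(cv2.boxPoints(cv2.minAreaRect(W)).round(4))
cv2.imwrite('pics/crop.png',np.hstack([cv2.resize(t['image'][125:290,345:430],None,fx=3.5,fy=3.5,interpolation=2),cv2.resize(s['image'][195:330,350:450],None,fx=4.277,fy=4.277,interpolation=2)[:577]])[...,::-1])
E
```

```text
yellow [363 213  12   6  48] [368.4 215.5] [375 246  12  14  83] [381.3 251.6] [ 0.6413 -0.0586  0.0339] 0.0025 [ 0.6412 -0.0589  0.04  ] [ 0.6352 -0.0618  0.04  ]
red [400 234   5   1   5] [402. 234.] [394 277  11  14  64] [399.8 283. ] [ 0.5902 -0.1584  0.03  ] 0.0074 [ 0.5861 -0.1542  0.04  ] [ 0.5857 -0.1656  0.04  ]
orange [384 210  12  12  71] [388.6 216.7] [380 225  30  35 625] [393.3 237.4] [ 0.6209 -0.1052  0.1281] 0.0016 [ 0.6371 -0.1172  0.04  ] [ 0.6992 -0.0476  0.04  ]
[ 351  128   74  159 5213] [[423, 134], [408, 286], [353, 279], [369, 128]]
((0.6758830547332764, -0.11932767927646637), (0.1695958822965622, 0.4590301513671875), 82.04521942138672)
[[ 0.4368 -0.1715]
 [ 0.8915 -0.2351]
 [ 0.9149 -0.0671]
 [ 0.4603 -0.0036]]Traceback (most recent call last):
  File "<stdin>", line 14, in <module>
    return _nx.concatenate(arrs, 1, dtype=dtype, casting=casting)
           ~~~~~~~~~~~~~~~^^^^^^^^^^^^^^^^^^^^^^^^^^^^^^^^^^^^^^^
ValueError: all the input array dimensions except for the concatenation axis must match exactly, but along dimension 0, the array at index 0 has size 578 and the array at index 1 has size 577
```

```bash
cat >> h.py <<'E'
u=np.array([.9904,-.1385,0]);w=np.array([.1385,.9904,0]);O=np.array([.7056,-.1235,0])
def W(x,y,z): return O+u*x+w*y+np.array([0,0,z])
def L(p): p=p-O; return np.array([p@u,p@w,p[2]])
E
python3 - <<'E'
from h import *
t=robot.read_camera('top');s=robot.read_camera('side')
def crop(c,b,f,pts):
    x0,y0,x1,y1=b;im=cv2.resize(c['image'][y0:y1,x0:x1],None,fx=f,fy=f,interpolation=cv2.INTER_CUBIC)
    for p in pts:
        q=proj(c,p);cv2.circle(im,(int((q[0]+.5-x0)*f),int((q[1]+.5-y0)*f)),2,(0,255,255),-1)
    return cv2.resize(im,(400,600)) if 0 else im
pts=[W(-.075,0,.145),W(-.075,0,.065),W(-.0727,.055,.043),W(-.114,-.055,.043),W(-.02,.069,.05),W(-.02,-.069,.05)]
a=crop(t,(350,185,420,255),5.7,pts);b=crop(s,(365,220,435,290),5.7,pts)
cv2.imwrite('pics/crop.png',np.hstack([a,b])[...,::-1])
for c,bx in((t,(395,228,415,240)),(s,(385,270,412,295))):
    m,st,ce=mask(c,(0,150,90),(8,255,255),bx);print(st,ce, L(onz(c,*ce,.04)))
E
```

```text
[399 231  12   5  45] [404.84444444 232.84444444] [-0.10975649 -0.05475777  0.04      ]
[394 277  11  16  72] [399.91666667 283.58333333] [-0.11404999 -0.0599762   0.04      ]
```

View pics/crop.png

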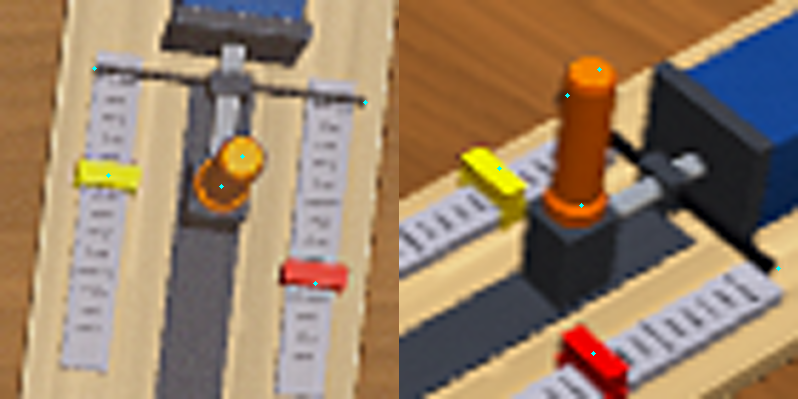

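Overlays fit: the frame, the handle and the pointer tips match. Yellow is at about d=0.053 and red at about 0.090. I'll move above the handle.

```bash
r="[-0.0318,-0.0226,0,0,0,0]"; python3 -m pendant '[[-0.0318,-0.0226,0,0,0,0],[-0.0318,-0.0226,0,0,0,0],[-0.0318,-0.0226,0,0,0,0],[-0.0318,-0.0226,0,0,0,0],[-0.0318,-0.0226,0,0,0,0],[-0.0318,-0.0226,0,0,0,0],[-0.0318,-0.0226,0,0,0,0],[-0.0318,-0.0226,0,0,0,0]]' 0.092
python3 -m pendant '[[-0.0318,-0.0226,0,0,0,0],[-0.0318,-0.0226,0,0,0,0],[-0.0318,-0.0226,0,0,0,0],[-0.0318,-0.0226,0,0,0,0],[-0.0318,-0.0226,0,0,0,0],[-0.0318,-0.0226,0,0,0,0],[-0.0318,-0.0226,0,0,0,0],[-0.0318,-0.0226,0,0,0,0]]'
python3 -m pendant '[[0,0,0,0,0,0.118],[0,0,0,0,0,0.118],[0,0,0,0,0,0.118],[0,0,0,0,0,0.118],[0,0,0,0,0,0.118],[0,0,0,0,0,0.118],[0,0,0,0,0,0.118],[0,0,0,0,0,0.118]]'
python3 -m pendant '[[0,0,0,0,0,0.118],[0,0,0,0,0,0.118],[0,0,0,0,0,0.118],[0,0,0,0,0,0.118],[0,0,0,0,0,0]]'
cat >> h.py <<'E'
from scipy.spatial.transform import Rotation as Ro
def go(target,yaw=None):
    s=robot.observe();M=Ro.from_euler('xyz',s['tool_rot']);print('t',round(s['time'],2),'tcp',np.round(s['tool_pos'],4),'rot',np.round(s['tool_rot'],4))
    print('tool move',np.round(M.inv().apply(np.array(target)-s['tool_pos']),4))
    if yaw is not None: print('rotvec',np.round((M.inv()*Ro.from_euler('xyz',[np.pi,0,yaw])).as_rotvec(),4))
E
python3 -c "
from h import *
go(W(-.075,0,.404),np.pi/2-.139)"
```

```text
time: 0.97
tool_pos: [0.3433, 0.2548, 0.4049]
tool_rot: [3.141, 0.0, 2.85]
contact_force: [0.9, 0.4, 0.7]
opening: 0.0917
grip_force: 0.0
time: 1.63
tool_pos: [0.5351, 0.0083, 0.4047]
tool_rot: [3.141, 0.0, 2.849]
contact_force: [1.0, 0.9, 0.5]
opening: 0.0917
grip_force: 0.0
time: 2.3
tool_pos: [0.5342, 0.0101, 0.4046]
tool_rot: [-3.141, -0.0, 1.9]
contact_force: [-0.1, 0.2, 0.4]
opening: 0.0916
grip_force: 0.0
time: 2.72
tool_pos: [0.5343, 0.0101, 0.4046]
tool_rot: [-3.141, -0.0, 1.43]
contact_force: [-0.4, 0.5, -0.0]
opening: 0.0922
grip_force: 0.0
t 2.72 tcp [0.5343 0.0101 0.4046] rot [-3.1415e+00 -1.0000e-04  1.4296e+00]
tool move [-0.1084  0.1134  0.0006]
rotvec [-0.0001 -0.0001 -0.0022]
```

```bash
python3 -m pendant '[[-0.0271,0.0283,0,0,0,0],[-0.0271,0.0283,0,0,0,0],[-0.0271,0.0283,0,0,0,0],[-0.0271,0.0283,0,0,0,0],[0,0,0,0,0,0],[0,0,0,0,0,0]]'
python3 - <<'E'
from h import *
go(W(-.075,0,.282),np.pi/2-.139)
c=robot.read_camera('wrist');cv2.imwrite('pics/w1.png',c['image'][...,::-1]);print(c['fx'],c['cx'],c['cy'],np.round(c['pose'],3).tolist())
E
```

```text
time: 3.22
tool_pos: [0.6323, -0.1146, 0.4032]
tool_rot: [-3.14, -0.0, 1.435]
contact_force: [-1.3, 0.4, 0.0]
opening: 0.092
grip_force: 0.0
t 3.22 tcp [ 0.6323 -0.1146  0.4032] rot [-3.1399e+00 -3.0000e-04  1.4346e+00]
tool move [ 0.0013 -0.001   0.1212]
rotvec [-0.0017 -0.0003  0.0028]
371.64829954431775 321.0973543216649 233.38580987842693 [[0.991, -0.128, -0.039, 0.642], [-0.134, -0.95, -0.281, -0.038], [-0.001, 0.284, -0.959, 0.383], [0.0, 0.0, 0.0, 1.0]]
```

View pics/w1.png

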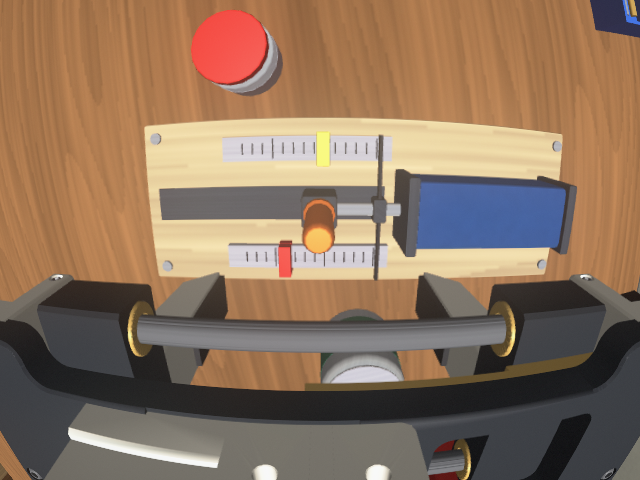

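The wrist view shows the yellow clip (323,148), red clip (285,259), pointer (380,205) and handle top (318,240). I'll measure from it, then descend.

```bash
cat >> h.py <<'E'
def onzw(c,px,z):
    px=np.atleast_2d(px).astype(float)
    p=cv2.fisheye.undistortPoints(px[:,None],np.array([[c['fx'],0,c['cx']],[0,c['fy'],c['cy']],[0,0,1]]),np.zeros(4))[:,0]
    T=np.array(c['pose']);d=np.c_[p,np.ones(len(p))]@T[:3,:3].T;return T[:3,3]+d*((z-T[2,3])/d[:,2])[:,None]
def meas(box_y=None,box_r=None,verbose=1):
    """tester x of clips (top face) and of the dark pointer near each clip, from the wrist camera"""
    c=robot.read_camera('wrist');hsv=cv2.cvtColor(c['image'],cv2.COLOR_RGB2HSV);out={}
    yy,xx=np.mgrid[0:480,0:640]
    pix=np.c_[xx.ravel(),yy.ravel()]
    G=onzw(c,pix,.043);G2=onzw(c,pix,.0515)
    g=np.array([(G-O)@u,(G-O)@w]).reshape(2,480,640);g2=np.array([(G2-O)@u,(G2-O)@w]).reshape(2,480,640)
    for k,sy,lo,hi in(('yellow',1,(24,130,110),(34,255,255)),('red',-1,(0,150,90),(6,255,255))):
        m=(cv2.inRange(hsv,lo,hi)>0)&(abs(g[1]-sy*.055)<.012)&(g[0]>-.19)&(g[0]<-.03)
        out[k]=g[0][m];
        p=(hsv[...,2]<75)&(abs(g2[1]-sy*.0615)<.004)&(g2[0]>-.19)&(g2[0]<.0)
        out['ptr_'+k]=g2[0][p]
    for k,v in out.items(): print(k,len(v),np.round([v.min(),np.median(v),v.max()],4) if len(v) else '')
    return c
E
python3 - <<'E'
from h import *
c=meas()
m,st,ce=mask(c,(9,150,150),(22,255,255),(300,225,340,256));print('top',st,ce,L(onzw(c,ce,.145)[0]))
for q in((155,139),(556,147),(541,264),(168,266)): print(L(onzw(c,q,.018)[0]).round(4))
E
```

```text
yellow 11 [-0.0688 -0.0688 -0.0688]
ptr_yellow 0 
red 276 [-0.1164 -0.1105 -0.1049]
ptr_red 0 
top [304 225  31  30 705] [318.98723404 239.42553191] [-0.0770608   0.00181291  0.145     ]
[-0.2493  0.0701  0.018 ]
[0.1877 0.0712 0.018 ]
[ 0.1886 -0.0683  0.018 ]
[-0.2474 -0.0706  0.018 ]
```

```bash
python3 -m pendant '[[0.0013,-0.001,0.02,0,0,0],[0,0,0.025,0,0,0],[0,0,0.025,0,0,0],[0,0,0.025,0,0,0],[0,0,0.0255,0,0,0],[0,0,0,0,0,0]]'
python3 - <<'E'
from h import *
go(W(-.075,0,.282),np.pi/2-.139);c=meas();cv2.imwrite('pics/w2.png',c['image'][...,::-1])
E
```

```text
time: 3.82
tool_pos: [0.6289, -0.1095, 0.2796]
tool_rot: [-3.133, -0.002, 1.437]
contact_force: [-0.3, 1.1, -0.9]
opening: 0.0915
grip_force: 0.0
t 3.82 tcp [ 0.6289 -0.1095  0.2796] rot [-3.1326e+00 -1.7000e-03  1.4367e+00]
tool move [-0.0033  0.0029 -0.0024]
rotvec [-0.009  -0.0016  0.0049]
yellow 54 [-0.0794 -0.0793 -0.068 ]
ptr_yellow 0 
red 44 [-0.116  -0.1112 -0.1045]
ptr_red 21 [-0.0237 -0.0202 -0.0001]
```

View pics/w2.png

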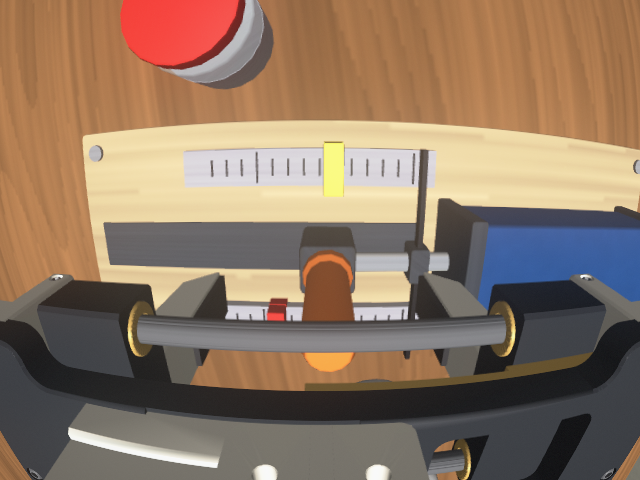

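The grip geometry is clear in this view: the handle (328,330) is between the fingers, and yellow (334,169) and the pointer (423,200) are visible. I'll close now.

```bash
python3 -m pendant '[[0,0,0,0,0,0],[0,0,0,0,0,0]]' 
python3 -c "
from h import *
go(W(-.075,0,.282),np.pi/2-.139)"
```

```text
time: 4.03
tool_pos: [0.6313, -0.1109, 0.2867]
tool_rot: [3.138, 0.0, 1.435]
contact_force: [-0.1, 0.5, 0.6]
opening: 0.0918
grip_force: 0.0
t 4.03 tcp [ 0.6313 -0.1109  0.2867] rot [3.1379e+00 5.0000e-04 1.4350e+00]
tool move [-0.0022  0.0004  0.0047]
rotvec [0.0037 0.0005 0.0032]
```

```bash
python3 -m pendant '[[-0.001,0,0.002,0,0,0],[0,0,0,0,0,0],[0,0,0,0,0,0],[0,0,0,0,0,0],[0,0,0,0,0,0],[0,0,0,0,0,0],[0,0,0,0,0,0],[0,0,0,0,0,0]]' 0.0 50
python3 -c "
from h import *
go(W(-.075,0,.282),np.pi/2-.139)"
```

```text
time: 4.7
tool_pos: [0.6307, -0.1123, 0.2821]
tool_rot: [-3.141, -0.0, 1.434]
contact_force: [-0.5, 0.4, 0.4]
opening: 0.0429
grip_force: 0.0
t 4.7 tcp [ 0.6307 -0.1123  0.2821] rot [-3.1415e+00 -1.0000e-04  1.4338e+00]
tool move [-0.0007  0.0008  0.0001]
rotvec [-0.0001 -0.0001  0.002 ]
```

```bash
python3 -m pendant '[[0,0,0,0,0,0],[0,0,0,0,0,0],[0,0,0,0,0,0],[0,0,0,0,0,0],[0,0,0,0,0,0],[0,0,0,0,0,0]]'
python3 - <<'E'
import re;s=open('h.py').read().replace("(34,255,255)),('red',-1","(40,255,255)),('red',-1");open('h.py','w').write(s)
from h import *
go(W(-.075,0,.282),np.pi/2-.139);meas()
E
```

```text
time: 5.2
tool_pos: [0.6304, -0.1122, 0.2822]
tool_rot: [-3.14, -0.0, 1.434]
contact_force: [-4.0, 0.5, 2.2]
opening: 0.022
grip_force: 50.0
t 5.2 tcp [ 0.6304 -0.1122  0.2822] rot [-3.1404e+00 -2.0000e-04  1.4338e+00]
tool move [-0.0008  0.0011  0.0002]
rotvec [-0.0011 -0.0002  0.002 ]
yellow 35 [-0.0685 -0.0684 -0.0683]
ptr_yellow 0 
red 0 
ptr_red 34 [-0.118  -0.0365 -0.0354]
```

```bash
python3 -m pendant '[[0,-0.006,0,0,0,0],[0,-0.01,0,0,0,0],[0,-0.01,0,0,0,0],[0,-0.01,0,0,0,0],[0,-0.009,0,0,0,0],[0,-0.004,0,0,0,0],[0,-0.001,0,0,0,0],[0,0,0,0,0,0]]'
python3 - <<'E'
from h import *
go(W(-.1287,0,.282))
c=robot.read_camera('wrist');im=c['image'];cv2.imwrite('pics/w3.png',im[...,::-1])
q=robot.observe();print(L(np.array(q['tool_pos'])))
E
```

```text
time: 5.92
tool_pos: [0.5818, -0.1055, 0.2822]
tool_rot: [3.137, 0.0, 1.434]
contact_force: [7.8, -1.1, -6.0]
opening: 0.0221
grip_force: 50.0
t 5.92 tcp [ 0.5818 -0.1055  0.2822] rot [3.1368 0.     1.4335]
tool move [-0.0006 -0.0036  0.0002]
[-0.12495094  0.00063241  0.28222593]
```

View pics/w3.png

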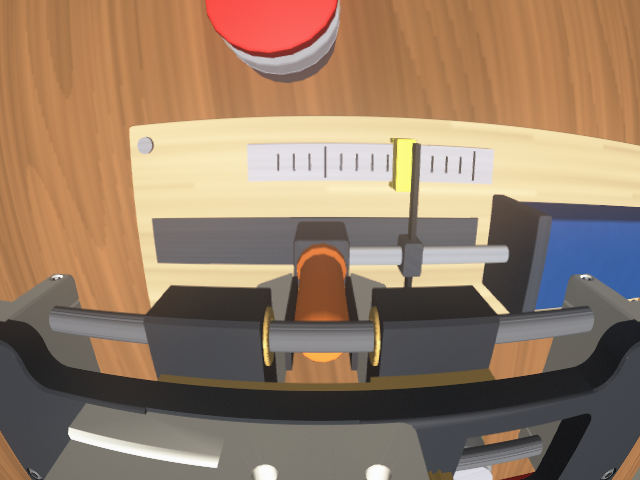

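Pointer (416,165) is just short of the yellow clip (404,165). I'll measure the gap.

```bash
cat >> h.py <<'E'
def gap(r0=148,r1=180,x0=370,x1=450,z=.05):
    c=robot.read_camera('wrist');im=c['image'].astype(int);P=[];Y=[]
    for v in range(r0,r1,3):
        row=im[v,x0:x1];sat=row.max(1)-row.min(1)
        dk=np.where((row.max(1)<85))[0]; yl=np.where((row[:,0]>150)&(row[:,1]>140)&(row[:,2]<90))[0]
        if len(dk): P.append(L(onzw(c,(x0+dk.mean(),v),z)[0]))
        if len(yl): a,b=[L(onzw(c,(x0+q,v),.043)[0]) for q in(yl.min()-.5,yl.max()+.5)];Y.append([a[0],b[0],a[1],len(dk)])
    print('ptr');print(np.round(P,4)[:,:2]);print('clip edges');print(np.round(Y,4))
E
python3 - <<'E'
from h import *
gap();print(L(np.array(robot.observe()['tool_pos'])))
E
```

```text
ptrTraceback (most recent call last):
  File "<stdin>", line 2, in <module>
  File "h.py", line 49, in gap
    print('ptr');print(np.round(P,4)[:,:2]);print('clip edges');print(np.round(Y,4))
                       ~~~~~~~~~~~~~^^^^^^
IndexError: too many indices for array: array is 1-dimensional, but 2 were indexed
```

```bash
python3 - <<'E'
import cv2
im=cv2.imread('pics/w3.png')
print(im[165,392:424,::-1].tolist()); print(im[165:167,480:484,::-1].tolist())
E
```

```text
[[196, 186, 167], [158, 143, 100], [146, 127, 73], [139, 121, 71], [227, 212, 93], [252, 250, 122], [252, 252, 135], [252, 252, 136], [252, 253, 136], [252, 252, 134], [252, 252, 134], [252, 252, 133], [252, 252, 134], [252, 252, 133], [252, 252, 133], [252, 252, 132], [252, 252, 131], [252, 252, 132], [252, 252, 132], [218, 217, 101], [108, 99, 69], [94, 82, 64], [97, 86, 69], [105, 95, 81], [113, 102, 91], [111, 101, 89], [110, 100, 89], [138, 130, 125], [205, 199, 202], [226, 223, 226], [226, 223, 226], [226, 223, 226]]
[[[227, 222, 227], [226, 222, 227], [227, 222, 227], [227, 222, 227]], [[227, 222, 227], [226, 222, 227], [226, 222, 227], [227, 222, 227]]]
```

```bash
sed -i 's/row.max(1)<85/row.max(1)<125/; s/(row\[:,0\]>150)&(row\[:,1\]>140)&(row\[:,2\]<90)/(row[:,0]>200)\&(row[:,1]-row[:,2]>75)\&(row[:,0]-row[:,1]<16)/' h.py
python3 - <<'E'
from h import *
gap(152);q=L(np.array(robot.observe()['tool_pos']));print(q)
E
```

```text
ptr
[[-0.0698  0.0639]
 [-0.0716  0.0621]
 [-0.0692  0.0604]
 [-0.0655  0.0588]
 [-0.0666  0.057 ]
 [-0.0722  0.055 ]
 [-0.0665  0.0534]
 [-0.0695  0.0515]
 [-0.0694  0.0498]
 [-0.0696  0.048 ]]
clip edges
[[-0.0797 -0.0704  0.063   8.    ]
 [-0.0802 -0.0703  0.0612  8.    ]
 [-0.0801 -0.0703  0.0594  9.    ]
 [-0.0801 -0.0702  0.0576 10.    ]
 [-0.08   -0.0701  0.0558  9.    ]
 [-0.08   -0.07    0.054  10.    ]
 [-0.0799 -0.0699  0.0522  9.    ]
 [-0.0798 -0.0705  0.0503  7.    ]
 [-0.0797 -0.0704  0.0485  7.    ]
 [-0.0797 -0.0703  0.0467  8.    ]]
[-0.12481702  0.00065506  0.28219911]
```

```bash
python3 -m pendant '[[0,-0.0022,0,0,0,0],[0,-0.0021,0,0,0,0],[0,0,0,0,0,0],[0,0,0,0,0,0],[0,0,0,0,0,0],[0,0,0,0,0,0]]'
python3 - <<'E'
from h import *
gap(152);q=L(np.array(robot.observe()['tool_pos']));print(q)
c=robot.read_camera('wrist');cv2.imwrite('pics/w4.png',cv2.resize(c['image'][110:290,300:500],None,fx=3,fy=3)[...,::-1])
E
```

```text
time: 6.57
tool_pos: [0.5779, -0.105, 0.2822]
tool_rot: [3.136, 0.0, 1.434]
contact_force: [7.4, -0.6, -5.7]
opening: 0.0221
grip_force: 50.0
ptr
[[-0.0738  0.0639]
 [-0.0775  0.062 ]
 [-0.0742  0.0604]
 [-0.0742  0.0586]
 [-0.0769  0.0567]
 [-0.0729  0.0551]
 [-0.0714  0.0534]
 [-0.0736  0.0515]
 [-0.0735  0.0497]
 [-0.0737  0.0479]]
clip edges
[[-0.08   -0.0682  0.0632  8.    ]
 [-0.08   -0.0681  0.0614  9.    ]
 [-0.0799 -0.068   0.0595 11.    ]
 [-0.0799 -0.068   0.0577  9.    ]
 [-0.0798 -0.0679  0.0559 10.    ]
 [-0.0797 -0.0678  0.0541 11.    ]
 [-0.0796 -0.0683  0.0523 10.    ]
 [-0.0796 -0.0682  0.0504  7.    ]
 [-0.0801 -0.0681  0.0486  7.    ]
 [-0.08   -0.068   0.0468  8.    ]]
[-0.12899891  0.00064736  0.28219778]
```

View pics/w4.png

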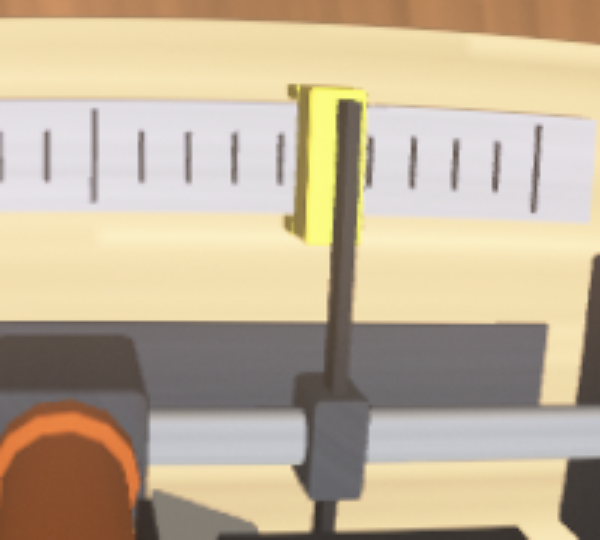

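The pointer stands over the yellow clip: pointer x=-0.0737, clip centre -0.0740. I'll hold, then ease it back.

```bash
for i in 1 2; do python3 -m pendant '[[0,0,0,0,0,0],[0,0,0,0,0,0],[0,0,0,0,0,0],[0,0,0,0,0,0],[0,0,0,0,0,0],[0,0,0,0,0,0],[0,0,0,0,0,0],[0,0,0,0,0,0]]' | head -2; done
python3 -m pendant '[[0,0.003,0,0,0,0],[0,0.006,0,0,0,0],[0,0.006,0,0,0,0],[0,0.006,0,0,0,0],[0,0.006,0,0,0,0],[0,0.006,0,0,0,0],[0,0.006,0,0,0,0],[0,0.005,0,0,0,0]]'
python3 -m pendant '[[0,0.003,0,0,0,0],[0,0.002,0,0,0,0],[0,0.001,0,0,0,0],[0,0.001,0,0,0,0],[0,0.001,0,0,0,0],[0,0,0,0,0,0]]'
python3 - <<'E'
from h import *
print(L(np.array(robot.observe()['tool_pos'])))
E
```

```text
time: 7.33
tool_pos: [0.5779, -0.105, 0.2822]
time: 8.0
tool_pos: [0.5779, -0.105, 0.2822]
time: 8.67
tool_pos: [0.6211, -0.111, 0.2822]
tool_rot: [3.14, -0.0, 1.434]
contact_force: [2.4, -0.4, -1.9]
opening: 0.0223
grip_force: 50.0
time: 9.17
tool_pos: [0.6284, -0.112, 0.2822]
tool_rot: [3.142, -0.0, 1.434]
contact_force: [3.2, -0.1, -3.3]
opening: 0.0222
grip_force: 50.0
[-0.07805517  0.00073058  0.28220388]
```

```bash
python3 -m pendant '[[0,0.001,0,0,0,0],[0,0.001,0,0,0,0],[0,0.001,0,0,0,0],[0,0,0,0,0,0]]'
python3 -m pendant '[[0,0.001,0,0,0,0],[0,0,0,0,0,0],[0,0,0,0,0,0]]' |sed -n 2,4p
python3 -m pendant '[[0,0.001,0,0,0,0],[0,0,0,0,0,0],[0,0,0,0,0,0]]' |sed -n 2,4p
python3 - <<'E'
from h import *
print(L(np.array(robot.observe()['tool_pos'])))
c=robot.read_camera('wrist');cv2.imwrite('pics/w5.png',c['image'][...,::-1])
im=c['image'].astype(int);z=[]
for v in range(158,215,4):
    d=np.where(im[v,330:600].max(1)<125)[0]+330
    if len(d): z.append([v,d.min(),d.max(),*L(onzw(c,(d.mean(),v),.05)[0])[:2].round(4)])
print(z)
E
```

```text
time: 9.5
tool_pos: [0.6307, -0.1123, 0.2821]
tool_rot: [-3.139, -0.0, 1.434]
contact_force: [-5.2, 0.3, 1.8]
opening: 0.0221
grip_force: 50.0
tool_pos: [0.6312, -0.1123, 0.2821]
tool_rot: [-3.137, -0.0, 1.434]
contact_force: [-8.2, 0.8, 5.1]
tool_pos: [0.6316, -0.1124, 0.2821]
tool_rot: [-3.135, -0.0, 1.434]
contact_force: [-10.6, 1.4, 5.2]
[-0.07479234  0.00074634  0.2821315 ]
[[158, np.int64(376), np.int64(419), np.float64(-0.0265), np.float64(0.0605)], [162, np.int64(376), np.int64(419), np.float64(-0.0253), np.float64(0.0582)], [166, np.int64(376), np.int64(419), np.float64(-0.025), np.float64(0.0558)], [170, np.int64(413), np.int64(419), np.float64(-0.0218), np.float64(0.0536)], [174, np.int64(412), np.int64(419), np.float64(-0.022), np.float64(0.0512)], [178, np.int64(412), np.int64(418), np.float64(-0.0222), np.float64(0.0488)], [182, np.int64(412), np.int64(418), np.float64(-0.0221), np.float64(0.0465)], [186, np.int64(412), np.int64(418), np.float64(-0.0219), np.float64(0.0441)], [190, np.int64(411), np.int64(418), np.float64(-0.0221), np.float64(0.0417)], [194, np.int64(411), np.int64(444), np.float64(-0.0127), np.float64(0.0395)], [198, np.int64(411), np.int64(450), np.float64(-0.0098), np.float64(0.0371)], [202, np.int64(411), np.int64(512), np.float64(0.0124), np.float64(0.0352)], [206, np.int64(411), np.int64(599), np.float64(0.0442), np.float64(0.0336)], [210, np.int64(411), np.int64(599), np.float64(0.0445), np.float64(0.031)], [214, np.int64(411), np.int64(599), np.float64(0.0449), np.float64(0.0284)]]
```

It is fully home: the contact force reversed to -10 N against the stop, and the pointer is at -0.022. Now I'll pull to red, which is 36.8 mm beyond yellow.

```bash
python3 -m pendant '[[0,-0.005,0,0,0,0],[0,-0.01,0,0,0,0],[0,-0.01,0,0,0,0],[0,-0.01,0,0,0,0],[0,-0.01,0,0,0,0],[0,-0.01,0,0,0,0],[0,-0.01,0,0,0,0],[0,-0.01,0,0,0,0]]' | tail -3
python3 -m pendant '[[0,-0.01,0,0,0,0],[0,-0.005,0,0,0,0],[0,-0.003,0,0,0,0],[0,-0.0011,0,0,0,0],[0,0,0,0,0,0],[0,0,0,0,0,0],[0,0,0,0,0,0],[0,0,0,0,0,0]]'
python3 - <<'E'
from h import *
print(L(np.array(robot.observe()['tool_pos'])))
s=robot.read_camera('side');w=robot.read_camera('wrist')
im=w['image'].astype(int)
for v in range(158,200,5):
    d=np.where(im[v,330:500].max(1)<125)[0]+330
    if len(d): print(v,d.min(),d.max(),L(onzw(w,(d.mean(),v),.05)[0])[:2].round(4))
a=cv2.resize(s['image'][225:315,350:450],None,fx=4,fy=4,interpolation=2);b=cv2.resize(w['image'],(480,360))
cv2.imwrite('pics/f.png',np.hstack([a,b[:,:400]])[...,::-1])
E
```

```text
contact_force: [10.1, -0.4, -7.8]
opening: 0.0222
grip_force: 50.0
time: 11.38
tool_pos: [0.5418, -0.1, 0.2822]
tool_rot: [3.135, 0.0, 1.433]
contact_force: [10.5, -1.6, -9.1]
opening: 0.0218
grip_force: 50.0
[-0.16552728  0.000569    0.28223607]
158 356 446 [-0.1141  0.0601]
163 387 499 [-0.1002  0.0577]
168 356 499 [-0.1021  0.0546]
173 387 498 [-0.0987  0.0518]
178 411 418 [-0.1099  0.0484]
183 411 418 [-0.1097  0.0454]
188 411 417 [-0.1099  0.0424]
193 411 417 [-0.1097  0.0394]
198 410 417 [-0.1098  0.0364]
```

View pics/f.png

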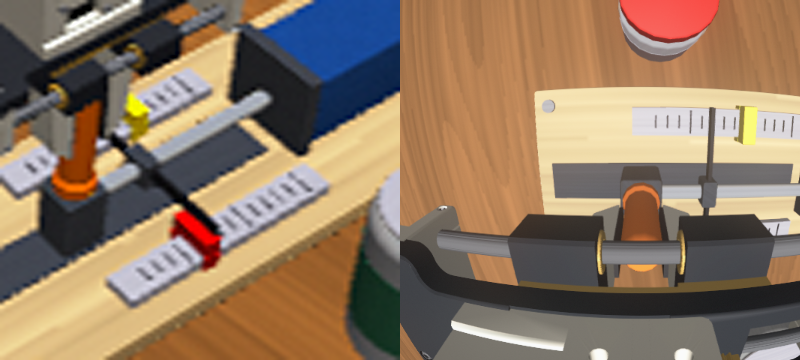

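The side view shows the pointer over the red clip, with its housing-side offset in line with parallax. I'll check with overlays in the top and side views.

```bash
python3 -m pendant '[[0,-0.0005,0,0,0,0],[0,0,0,0,0,0],[0,0,0,0,0,0]]' | sed -n 2,4p
python3 - <<'E'
from h import *
print(L(np.array(robot.observe()['tool_pos'])))
def cr(c,x0,y0,pts):
    f=9;im=cv2.resize(c['image'][y0:y0+44,x0:x0+44],None,fx=f,fy=f,interpolation=cv2.INTER_CUBIC)
    for p,col in pts:
        q=proj(c,p);cv2.circle(im,(int((q[0]+.5-x0)*f),int((q[1]+.5-y0)*f)),3,col,-1)
    return im
P=[(W(-.1105+dx,-.055+dy,.043),(0,255,255)) for dx in(-.006,.006) for dy in(-.016,.016)]+[(W(-.1105,y,.05),(0,255,0)) for y in(-.069,-.039)]
s=robot.read_camera('side');t=robot.read_camera('top')
cv2.imwrite('pics/f2.png',np.hstack([cr(s,378,260,P),cr(t,385,212,P)])[...,::-1])
E
```

```text
tool_pos: [0.5414, -0.1, 0.2823]
tool_rot: [3.135, 0.0, 1.433]
contact_force: [11.7, -0.4, -9.3]
[-0.16592615  0.00056222  0.28225231]
```

View pics/f2.png

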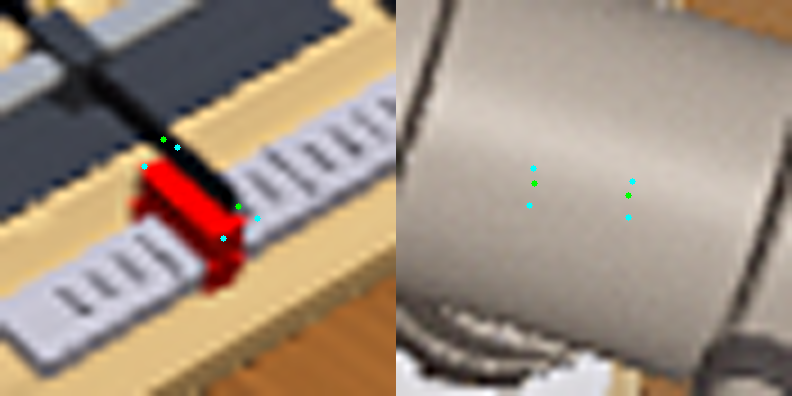

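The side overlay agrees: both the pointer line and the clip edges fall where predicted. The arm blocks the top view. I'll settle briefly and hand in.

```bash
python3 -m pendant '[[0,0,0,0,0,0],[0,0,0,0,0,0],[0,0,0,0,0,0],[0,0,0,0,0,0],[0,0,0,0,0,0],[0,0,0,0,0,0],[0,0,0,0,0,0],[0,0,0,0,0,0]]'
python3 -c "
from cell import robot
print(robot.hand_in())"
```

```text
time: 12.5
tool_pos: [0.5414, -0.1, 0.2823]
tool_rot: [3.135, 0.0, 1.433]
contact_force: [11.4, -0.8, -9.9]
opening: 0.0221
grip_force: 50.0
the job is handed in; nothing more can be done
None
```

I pulled the drawbar to the yellow clip and held it about 1.5 s, eased it fully home, then pulled it to the red clip. I handed in at 12.5 s, still gripping; by my measurements the pointer is within about 1 mm of the red clip's middle, and no verdict came back.

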